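Pin the wrapping spindle

ROBOT

A 7-joint arm with a two-finger parallel gripper is mounted at the origin on a cart in front of the work surface, level with it; the furniture and walls round the work are solid. World frame = base frame: x ahead of the robot, y to its left, z up, the work surface at z = 0. Lengths are in m, angles in degrees, forces in N, time in s.
With the tool pointing down it reaches from about 0.425 to 0.875 m from the base axis. Payload 4.7 kg.
Tool frame: the origin (TCP) lies midway between the tips of the shut fingers; the grasp point (between the pads) lies 19 mm behind it; z points along the fingers, y is the line along which they close (so a half turn about z gives the same grasp; the last joint's range is limited). The gripper opens to 87 mm and grips with 3 to 60 N. Pads are 19 mm wide; open, the fingers measure 117 mm over their backs; the gripper's body (75 mm by 190 mm) begins 51 mm behind the grasp point.
Start: joints at [-66.973, 18.392, -4.016, 83.108, 1.295, 78.541, -3.26], TCP at [0.246, 0.602, 0.223] pointing down, gripper open.
Joint ranges: [-163.93, 163.93], [-17.29, 119.83], [-79.2, 71.16], [3.27, 140.29], [-89.18, 269.18], [5.43, 117.66], [-154.24, 154.24]. Speed limits (degrees/s): [147.25, 147.25, 180, 180, 180, 180, 180].

INTERFACE

Orientations are given as [roll, pitch, yaw] about the fixed x, y, z axes, in that order (R = Rz(yaw) Ry(pitch) Rx(roll)).
In Python, from cell import env, viewer, boxes_of, masks_of gives the robot as it stands. The module is installed in compiled form; this text tells all that it offers.
- The arm moves only by the tool apply_moves, never from a script. Its argument "moves" is a list of rows, each a list of 7 numbers: the shift along the tool's x, y, z scaled (see below), then the turn, a rotation vector about the tool's x, y, z scaled (see below), then the opening, from 0 (shut) to 1 (fully open). A call has 1 to 20 rows; each row is the pose to reach, as a shift and turn from the pose commanded when the call began, along the tool's axes at that moment; what a row does not reach only later rows make up. The controller multiplies each number of a shift by 0.2 m and each number of a turn by 1.5 rad. A row lasts 1/10 s, in which the tool goes at most 50 mm and 8.59 degrees, less where a joint would pass 70% of its speed; a pose out of reach is approached as far as the arm can. A call with a number of a shift or a turn outside -1 to 1 is refused whole. A call with a gripper value outside its range is refused whole. The fingers move at their own pace and stop on an object; "grip_force" is the grip in N (left out, the last holds). Time passes only in rows, so rows that repeat a pose let the fingers close. It gives the time, the measured TCP pose, the force, the opening and the grip force at its end, in the units of the state.
- env.get_obs(): the state, without advancing time (a new reading comes with each control period).
- viewer.read_camera(name): name is "side" or "top"; returns the picture (420x560x3 uint8, red, green, blue); there is no depth.
- viewer.get_calibration(name): a dict with "fov_y" (degrees; the focal length in pixels is half the picture's height over the tangent of half this angle, whatever the lens; pixels are square), "cx", "cy" (the principal point, pixels), "position" and "orientation" of the camera in the world. Camera axes: x right, y up, looking along -z (the intrinsics and any distortion apply to the point x, -y, -z); pixel columns grow to the right and rows downward; lengths in m; the calibration is good to about 2 mm. A picture is of the moment at which its call begins. get_calibration takes no time and is no camera call.
- env.sign_off(): hands the job in; it is judged then, once.
Trained networks look in the newest picture that a camera, given by its name, has taken for a name from the list of things; names that differ only in an ending like _2 or _b are one class to them, and where a whole thing is asked for, a point or a joint stands for the part that bears it (a point fixed in the world has none). Each returns a list of dicts, best first, with "conf" (0 to 1); they miss things now and then, are a little off and sometimes report something else, mostly with a low value. They report only what shows in the picture. A call takes as long as a camera call.
- boxes_of(camera, target): "location" ([column, row] in pixels, amid what is visible of it).
- masks_of(camera, target): "pixels" (420x560 bool, what is visible of it) and "location" ([column, row] in pixels, amid what is visible of it).
The state is a dict: "time_s": time; "qpos": joint angles; "joint_velocities": joint speeds; "effort": joint torques, N m; "tool_pos": TCP position; "tool_rot": TCP orientation; "force": force on the tool from outside, world axes, zero at the start; "wrist_torque": the same for the moment, N m; "grip_width": finger opening in m; "grasp_force": force on a finger pad.
Only numpy, scipy, OpenCV 4.12 (cv2) and the standard library are available. Lean on these libraries where they do the work, as an engineer would, in place of code of your own. Each camera call takes 0.05 s, during which the arm holds its last target. There are 200 camera calls.

TASK

Lock the wrapping spindle so that the finished roll can be drawn off it: take the red-knobbed lock pin out of the wooden block, stand it in the bush on top of the bearing block, turn the crank gently away from you until you feel the pin drop into the hidden cross-hole and check the crank, then push the pin fully home, its collar flush on the bush, and let go. Never force the pin against the spindle, and leave the grease tin, the ring stack and the loose ring where they are.

Things in the scene. Friction and masses are not known exactly. Their poses are not given: they have to be found in the camera images.
- lock_pin: Loose steel lock pin, 85 g, oiled, standing at the start in a light wooden block (fixed, 50 x 90 x 55 mm, 14 mm hole 30 mm deep). Origin: centre of its lower tip; z along the pin to the knob. Shank 12 mm in diameter, 78 mm long, lowest 4 mm tapered to 7 mm; above it a collar 20 mm wide, 4 mm thick, then the red knob.
- lock_pin_knob (a point): Middle of the pin's red knob, where it is grasped: 28 mm in diameter, 24 mm high, flat top 12 mm above this point. 94 mm above the pin's tip, 16 mm above the underside of the collar.
- spindle_stand: Fixed stand: base plate 120 x 100 x 12 mm, green bearing block 64 x 60 x 120 mm high. Origin: centre of the underside; x horizontal, across the spindle, away from the robot; y along the spindle to the crank; z up. Spindle axis 85 mm up. Hidden in the block, the spindle is a 40 mm shaft with one 13.5 mm cross-hole right through it.
- guide_mouth (a point): Centre of the 13 mm hole in the square steel bush plate (38 mm) on top of the block, 127 mm up. The hole goes straight down. The pin first rests on the shaft, knob's middle 72 mm above this point. When the cross-hole is in line it drops about 40 mm by its weight.
- spring_catch (a point): Middle of two sprung balls inside the block, under the shaft, on which the dropped pin stops, its collar about 13 mm above the bush. A push down of about 10 N takes the pin past them to home: collar on the bush, knob's middle 16 mm above the mouth. A pin that has sunk only part way follows when pushed or when the crank is eased to and fro.
- spindle: Spindle with crank, turning about the stand's y. Origin on the axis, in mid-block; its z axis points along the crank arm to the handle (up when the handle is straight up). At the start the handle leans 17 to 46 degrees to the stand's -x, towards the robot. It turns easily (about 3 N at the handle) and stays where it is left.
- crank_handle (a point): Middle of the black revolving crank handle, 20 mm thick, 60 mm long, parallel to the stand's y; 50 mm from the spindle axis, 86 mm along y from mid-block. Gripped or pushed from above, across the stand's x.
- spindle_center (a point): Point on the spindle axis in mid-block. The crank is clamped on the shaft at an unknown angle, so it does not show the hole. Turned over the top to the stand's +x, the hole comes in line after 0.3 to 1.4 rad, the handle then 0 to 34 degrees past upright. After the drop the crank checks within 10 degrees; pushing on loads the pin 2.5 times as hard, and 45 N bends it.
- grease_tin: Bystander: flat grease tin with a blue lid, 70 mm in diameter, 31 mm high, loose; origin at the centre of its underside.
- ring_stack: Bystander: upright stack of zinc-plated rings, 63 mm in diameter and 128 mm high, loose; origin on its underside.
- loose_ring: Bystander: single zinc-plated ring with an ear, 75 x 62 mm and 9 mm high, lying flat, loose; origin on its underside.

How it is judged:
By the outcome, as a careful person would: the job done as asked, in the order asked, and still so for the second after the job is handed in, with the robot touching nothing.
It also fails if it takes over 72 s, if anything falls off the work surface, if the arm or the gripper's body presses on something with over 40 N, if the wrist force passes 120 N, or if a joint passes its speed limit or range.

## Working session

There is one attempt and no reset: what is moved stays moved. The work goes in short steps, Python scripts to look and compute and a tool call to move; the robot and the scene stay as the last step left them, time stands still between calls to the robot, and variables do not carry over. Pictures are saved under pics/ and viewed, at most 10 in all, crops included, and the job is handed in when it is done.

Besides the shell and the picture viewer there is one more tool, called after "Emit:" as name(argument=value, ...) on one line, values as JSON. apply_moves: Moves the arm, as the interface text tells. Shifts and turns lie within -1 to 1; 1 stands for 0.2 m of shift or 1.5 rad of turn. Its arguments: {"type":"object","properties":{"moves":{"type":"array","items":{"type":"array","items":{"type":"number","minimum":-1,"maximum":1}}},"grip_force":{"type":"number"}},"required":["moves"]}

```bash
mkdir -p pics; python3 - <<'E'
from cell import env, viewer, boxes_of, masks_of
import cv2
for c in ("side","top"):
    im=viewer.read_camera(c); cv2.imwrite(f"pics/{c}0.png",im[:,:,::-1])
    print(c,viewer.get_calibration(c))
    for t in ["lock_pin","lock_pin_knob","spindle_stand","guide_mouth","crank_handle","grease_tin","ring_stack","loose_ring"]:
        print(t,[(d["location"],round(d["conf"],2)) for d in boxes_of(c,t)][:2])
o=env.get_obs();print(o)
E
```

```text
side {'fov_y': 52.94062817092222, 'cx': 271.4067580039456, 'cy': 201.05718695134527, 'position': array([0.03277084, 0.46576511, 0.54103849]), 'orientation': array([  60.24658206,    1.25611428, -143.97660052])}
lock_pin [([225.9, 265.1], 0.9)]
lock_pin_knob [([226.1, 264.3], 0.96), ([168.0, 275.1], 0.56)]
spindle_stand [([252.7, 199.2], 0.74)]
guide_mouth [([252.5, 198.0], 0.68)]
crank_handle [([244.7, 180.0], 0.94), ([253.5, 198.2], 0.15)]
grease_tin []
ring_stack [([304.3, 158.5], 0.61)]
loose_ring [([226.9, 355.4], 0.67)]
top {'fov_y': 46.333273242927106, 'cx': 284.3671928941026, 'cy': 208.9020074497847, 'position': array([ 0.20500318, -0.1624134 ,  1.37710061]), 'orientation': array([ 13.31698027,  -0.20682217, -85.69902086])}
lock_pin [([202.4, 232.3], 0.45)]
lock_pin_knob [([200.9, 229.0], 0.69)]
spindle_stand [([299.5, 190.3], 0.81)]
guide_mouth [([304.3, 191.5], 0.95)]
crank_handle [([305.8, 167.9], 0.77)]
grease_tin [([210.4, 184.1], 0.73)]
ring_stack [([397.0, 184.0], 0.81)]
loose_ring [([179.2, 259.4], 0.78)]
{'time_s': 0.9, 'qpos': array([-66.97439209,  18.39286762,  -4.01671083,  83.10596693,
         1.29302074,  78.54141523,  -3.25943311]), 'joint_velocities': array([ 0.19128317, -0.0128786 , -0.06823538,  0.09023957, -0.00157272,
       -0.06919869, -0.085051  ]), 'effort': array([-2.47867638e-04, -4.91094446e+01, -4.02971087e-01, -3.12772679e+01,
       -6.33106590e-02,  3.37115675e-02,  2.00163043e-05]), 'tool_pos': array([0.24580309, 0.60176294, 0.22258979]), 'tool_rot': array([1.79995226e+02, 5.33722735e-04, 1.57783907e+02]), 'force': array([ 0.05501829, -0.69489307,  1.12277053]), 'wrist_torque': array([-0.00368162,  0.05596579, -0.01866242]), 'grasp_force': 0.0, 'grip_width': 0.08720071775052335}
```

View pics/side0.png

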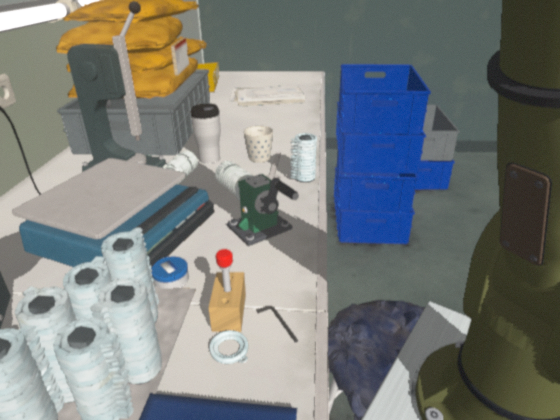

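View pics/top0.png

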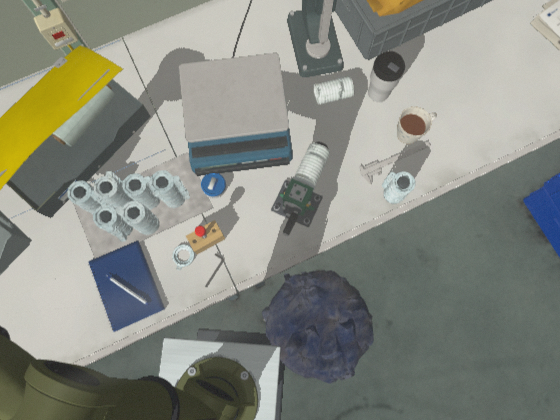

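```bash
cat > h.py <<'E'
import numpy as np, cv2
from scipy.spatial.transform import Rotation as R
from cell import env, viewer, boxes_of, masks_of
def cam(c):
    k=viewer.get_calibration(c); return k, R.from_euler('xyz',k["orientation"],degrees=True).as_matrix(), 210/np.tan(np.radians(k["fov_y"]/2))
def ray(c,p):
    k,M,f=cam(c); return k["position"], M@np.array([(p[0]-k["cx"])/f,-(p[1]-k["cy"])/f,-1])
def proj(c,X):
    k,M,f=cam(c); q=M.T@(np.array(X)-k["position"]); return np.array([k["cx"]-f*q[0]/q[2],k["cy"]+f*q[1]/q[2]])
def atz(c,p,z):
    o,d=ray(c,p); return o+d*(z-o[2])/d[2]
def tri(ps,pt):
    (a,u),(b,v)=ray("side",ps),ray("top",pt)
    s=np.linalg.lstsq(np.c_[u,-v],b-a,rcond=None)[0]
    A,B=a+u*s[0],b+v*s[1]; return (A+B)/2,np.linalg.norm(A-B)
def tool(dw,o=None):
    "world shift -> tool units"
    o=o or env.get_obs(); return R.from_euler('xyz',o["tool_rot"],degrees=True).as_matrix().T@np.array(dw)/0.2
E
python3 - <<'E'
from h import *
s=cv2.imread("pics/side0.png");t=cv2.imread("pics/top0.png")
a=cv2.resize(s[160:340,190:320],None,fx=3.3,fy=3.3,interpolation=3)[:590,:400];b=cv2.resize(t[130:280,160:330],None,fx=2.35,fy=2.35,interpolation=3)
a=cv2.resize(s[165:250,215:310],(400,358),interpolation=3);b=cv2.resize(t[140:240,260:340],(400,500),interpolation=3)
w=np.zeros((500,800,3),np.uint8);w[:358,:400]=a;w[:,400:]=b
cv2.imwrite("pics/crop0.png",w)
print("knob",tri((225.5,258),(201,230)),tri((226.1,264.3),(200.9,229)))
print("stand",tri((262,180),(299,190)))
for c,p in (("top",(299.5,190.3)),("top",(304.3,191.5)),("side",(252.5,198))): print(c,atz(c,p,.127))
print("tin",atz("top",(212,184),.03),"ring",atz("top",(183,254),.005),"stack",atz("top",(404,181),.128),"handle?",atz("top",(288,224),.12))
E
```

```text
knob (array([0.42865597, 0.06730173, 0.11804906]), np.float64(0.002329059988646277)) (array([0.43115292, 0.06856021, 0.10544273]), np.float64(0.00793687160648682))
stand (array([ 0.54953442, -0.18288917,  0.12314536]), np.float64(0.013551488440745935))
top [ 0.55380154 -0.180796    0.127     ]
top [ 0.55148688 -0.19365727  0.127     ]
side [ 0.50504456 -0.10369562  0.127     ]
tin [0.58048834 0.0680361  0.03      ] ring [0.37778286 0.13125151 0.005     ] stack [ 0.60013197 -0.45558911  0.128     ] handle? [ 0.46235375 -0.15713017  0.12      ]
```

View pics/crop0.png

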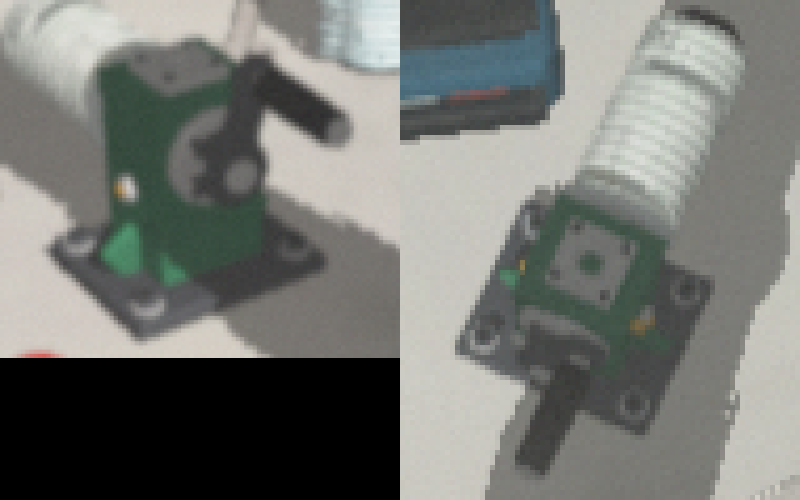

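```bash
cat > fit.py <<'E'
from h import *
from scipy.optimize import least_squares
S=lambda x,y:(215+x/4.21,165+y/4.21); T=lambda x,y:(260+x/5,140+y/5)
def H(th,dy): return (-.05*np.sin(th),.086+dy,.085+.05*np.cos(th))
obs=[("side",S(183,68),lambda t:(0,0,.127)),("top",T(192,264),lambda t:(0,0,.127)),
("side",S(302,106),lambda t:H(t,0)),("top",T(153,420),lambda t:H(t,0)),
("side",S(341,131),lambda t:H(t,.03)),("top",T(132,465),lambda t:H(t,.03)),
("side",S(50,248),lambda t:(.06,-.05,.012)),("side",S(140,330),lambda t:(.06,.05,.012)),("side",S(325,262),lambda t:(-.06,.05,.012)),
("top",T(60,350),lambda t:(.06,.05,.012)),("top",T(245,432),lambda t:(-.06,.05,.012)),("top",T(312,280),lambda t:(-.06,-.05,.012))]
def w(p,X): return R.from_euler('z',p[2]).apply(X)+[p[0],p[1],0]
def res(p): return np.concatenate([proj(c,w(p,g(p[3])))-q for c,q,g in obs])
r=least_squares(res,[.55,-.18,1.23,.5],loss="soft_l1")
p=r.x
if __name__=="__main__":
    print("stand",p[:2],np.degrees(p[2:])); print(res(p).reshape(-1,2).round(1).tolist())
    print("handle",w(p,H(p[3],0)))
    for c in("side","top"):
        im=cv2.cvtColor(cv2.imread(f"pics/{c}0.png"),4).astype(int) # RGB
        m=((im[...,0]>130)&(im[...,1]<80)&(im[...,2]<80)).astype(np.uint8)
        n,l,st,ce=cv2.connectedComponentsWithStats(m); 
        print(c,[(ce[i].round(1).tolist(),int(st[i,4])) for i in range(1,n) if st[i,4]>25])
E
python3 fit.py
```

```text
stand [ 0.54781672 -0.17624569] [70.06191701 20.25689519]
[[-0.8, -2.1], [-0.8, -0.4], [0.5, -0.3], [-0.3, -0.3], [0.1, -0.5], [-0.8, 1.1], [-0.5, -1.6], [0.4, -0.9], [1.1, -2.5], [-1.9, 0.0], [-0.4, 0.6], [0.1, -0.1]]
handle [ 0.46106811 -0.16319318  0.13190748]
side [([223.8, 257.9], 222)]
top [([199.8, 230.6], 78)]
```

```bash
cat >> h.py <<'E'
def plan(target,yaw=None,o=None):
    o=o or env.get_obs(); d=np.array(target)-o["tool_pos"]
    M=R.from_euler('xyz',o["tool_rot"],degrees=True); r=np.zeros(3)
    if yaw is not None: r=(M.inv()*R.from_euler('xyz',[180,0,yaw],degrees=True)).as_rotvec()/1.5
    print("dist",np.linalg.norm(d).round(4),"shift",tool(d,o).round(4),"turn",r.round(4))
E
python3 - <<'E'
from h import *
X,e=tri((223.8,257.9),(199.8,230.6)); print(X,e)
plan([X[0],X[1],.2],160)
E
```

```text
[0.42751916 0.07055493 0.12047543] 0.00029021674390431384
dist 0.5619 shift [-1.8454 -2.1153  0.1128] turn [ 0.0001  0.     -0.0258]
```

Emit:
apply_moves(moves=[[-0.6, -0.7, 0, 0, 0, -0.026, 1], [-0.6, -0.7, 0, 0, 0, -0.026, 1], [-0.6, -0.7, 0, 0, 0, -0.026, 1], [-0.6, -0.7, 0, 0, 0, -0.026, 1]])

```text
time_s: 1.3
tool_pos: [0.3055, 0.4234, 0.2227]
tool_rot: [-180.0, 0.1, 159.9]
force: [0.8, -0.3, 0.1]
grip_width: 0.087
grasp_force: 0.0
```

Emit:
apply_moves(moves=[[-0.6, -0.7, 0, 0, 0, 0, 1], [-0.6, -0.7, 0, 0, 0, 0, 1], [-0.6, -0.7, 0, 0, 0, 0, 1], [-0.6, -0.7, 0, 0, 0, 0, 1]])

```text
time_s: 1.7
tool_pos: [0.3701, 0.2507, 0.2229]
tool_rot: [180.0, 0.0, 159.8]
force: [0.1, 0.3, 0.3]
grip_width: 0.0867
grasp_force: 0.0
```

```bash
python3 - <<'E'
from h import *
o=env.get_obs(); print(o["time_s"],o["tool_pos"],o["tool_rot"])
plan([.4275,.0706,.2],160)
E
```

```text
1.7 [0.37007288 0.2506893  0.22290812] [1.79970953e+02 3.98211862e-02 1.59834141e+02]
dist 0.1904 shift [-0.5799 -0.7463  0.1146] turn [ 0.0003  0.0005 -0.0019]
```

Emit:
apply_moves(moves=[[-0.58, -0.746, 0.115, 0, 0, -0.002, 1], [-0.58, -0.746, 0.115, 0, 0, -0.002, 1], [-0.58, -0.746, 0.115, 0, 0, -0.002, 1], [-0.58, -0.746, 0.115, 0, 0, -0.002, 1], [-0.58, -0.746, 0.115, 0, 0, -0.002, 1], [-0.58, -0.746, 0.115, 0, 0, -0.002, 1]])

```text
time_s: 2.3
tool_pos: [0.427, 0.0739, 0.1997]
tool_rot: [179.9, -0.0, 160.1]
force: [0.1, 0.4, -0.1]
grip_width: 0.0869
grasp_force: 0.0
```

```bash
python3 - <<'E'
from h import *
o=env.get_obs(); print(o["time_s"],o["tool_pos"],o["tool_rot"],o["force"])
s=viewer.read_camera("side");t=viewer.read_camera("top")
w=np.zeros((420,800,3),np.uint8)
w[:,:400]=cv2.resize(s[130:340,130:330],(400,420));w[:,400:]=cv2.resize(t[120:330,110:310],(400,420))
cv2.imwrite("pics/c1.png",w[:,:,::-1])
print([proj(c,o["tool_pos"]) for c in("side","top")])
plan([.4275,.0706,.106],160)
E
```

```text
2.3 [0.42701036 0.07388397 0.19973383] [ 1.79940587e+02 -1.07008557e-02  1.60050030e+02] [ 0.07547644  0.38512635 -0.14759827]
[array([218.6674518 , 217.72957221]), array([193.0744668 , 224.57940275])]
dist 0.0939 shift [-0.0119 -0.0224  0.4688] turn [0.0004 0.     0.0033]
```

View pics/c1.png

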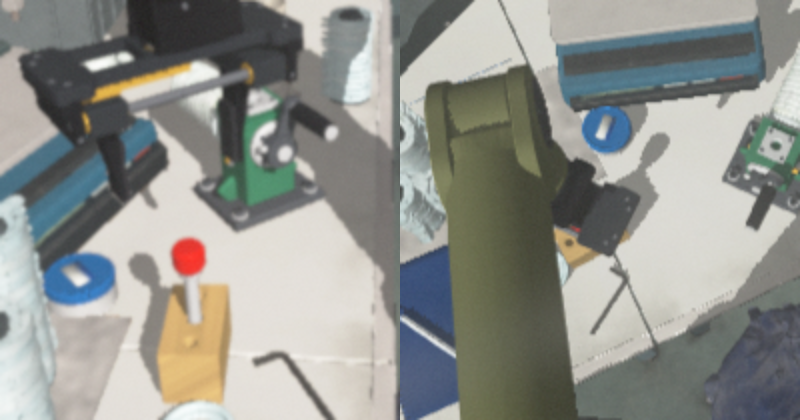

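Emit:
apply_moves(moves=[[0, 0, 0.25, 0, 0, 0, 1], [0, 0, 0.44, 0, 0, 0, 1], [0, 0, 0.44, 0, 0, 0, 1]])

```text
time_s: 2.7
tool_pos: [0.4226, 0.0746, 0.1074]
tool_rot: [-179.6, -0.4, 160.4]
force: [-0.9, -0.2, 0.1]
grip_width: 0.0868
grasp_force: 0.0
```

```bash
python3 - <<'E'
from h import *
viewer.read_camera("side")
o=env.get_obs(); print(o["time_s"],o["tool_pos"],o["tool_rot"],o["force"])
plan([.4275,.0706,.106],160)
E
```

```text
2.75 [0.42491797 0.07500715 0.11016664] [-179.8056918    -0.20476243  160.32659879] [ 0.78831428 -1.29957725  0.86198542]
dist 0.0066 shift [-0.0196 -0.0163  0.0208] turn [-0.0023 -0.0024  0.0038]
```

Emit:
apply_moves(moves=[[-0.02, -0.018, 0.02, -0.002, -0.002, 0.004, 1], [-0.02, -0.018, 0.02, -0.002, -0.002, 0.004, 1], [-0.02, -0.018, 0.02, -0.002, -0.002, 0.004, 0.5], [-0.02, -0.018, 0.02, -0.002, -0.002, 0.004, 0.4], [-0.02, -0.018, 0.02, -0.002, -0.002, 0.004, 0.3], [-0.02, -0.018, 0.02, -0.002, -0.002, 0.004, 0.2], [-0.02, -0.018, 0.02, -0.002, -0.002, 0.004, 0.2]], grip_force=20)

```text
time_s: 3.45
tool_pos: [0.4295, 0.0696, 0.1077]
tool_rot: [179.8, 0.2, 159.8]
force: [-0.8, -0.4, 0.1]
grip_width: 0.0551
grasp_force: 0.0
```

```bash
python3 - <<'E'
from h import *
viewer.read_camera("side")
o=env.get_obs(); print({k:o[k] for k in("time_s","tool_pos","tool_rot","force","wrist_torque","grip_width","grasp_force")})
E
```

```text
{'time_s': 3.5, 'tool_pos': array([0.42944923, 0.06961196, 0.10758381]), 'tool_rot': array([1.79822954e+02, 1.70166554e-01, 1.59842816e+02]), 'force': array([ 0.07541992, -0.12097593,  0.35266455]), 'wrist_torque': array([ 0.03326152,  0.01879129, -0.02287369]), 'grip_width': 0.05079292620130646, 'grasp_force': 0.0}
```

Emit:
apply_moves(moves=[[0.01, 0, 0, 0, 0, 0, 0.2], [0.01, 0, 0, 0, 0, 0, 0.2], [0.01, 0, 0, 0, 0, 0, 0.2], [0.01, 0, 0, 0, 0, 0, 0.2], [0.01, 0, 0, 0, 0, 0, 0.2], [0.01, 0, 0, 0, 0, 0, 0.2], [0.01, 0, 0, 0, 0, 0, 0.2]], grip_force=20)

```text
time_s: 4.2
tool_pos: [0.4276, 0.0703, 0.1075]
tool_rot: [179.8, 0.2, 159.8]
force: [-0.3, 0.8, -0.7]
grip_width: 0.0274
grasp_force: 20.0
```

```bash
python3 - <<'E'
from h import *
s=viewer.read_camera("side")
cv2.imwrite("pics/c2.png",cv2.resize(s[180:330,150:300],(600,600),interpolation=3)[:,:,::-1])
o=env.get_obs(); print({k:o[k] for k in("time_s","tool_pos","tool_rot","force","wrist_torque","grip_width","grasp_force")})
E
```

```text
{'time_s': 4.25, 'tool_pos': array([0.42757082, 0.07030877, 0.10752282]), 'tool_rot': array([1.79825343e+02, 1.70035290e-01, 1.59848255e+02]), 'force': array([-0.56582023,  0.03281078, -0.52287705]), 'wrist_torque': array([ 0.00689907, -0.03086074,  0.0101743 ]), 'grip_width': 0.027540945814781198, 'grasp_force': 19.999347953125834}
```

View pics/c2.png

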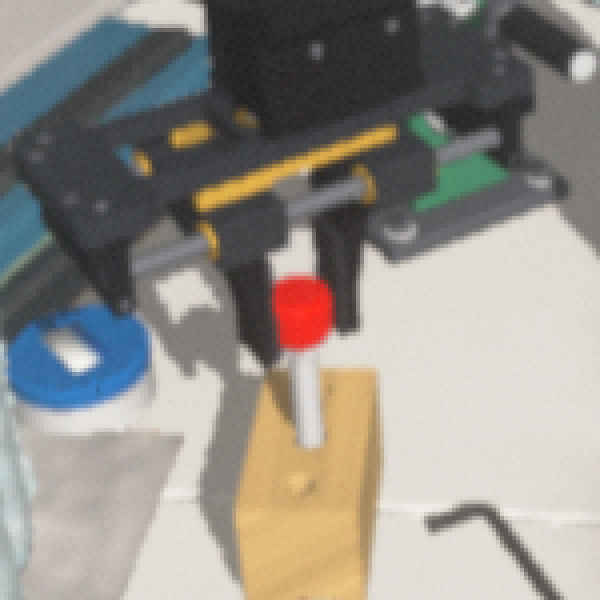

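Emit:
apply_moves(moves=[[0, 0, -0.1, 0, 0, 0, 0.2], [0, 0, -0.25, 0, 0, 0, 0.2], [0, 0, -0.5, 0, 0, 0, 0.2], [0, 0, -0.7, 0, 0, 0, 0.2], [0, 0, -0.7, 0, 0, 0, 0.2]])

```text
time_s: 4.75
tool_pos: [0.4302, 0.0708, 0.2532]
tool_rot: [179.4, 0.6, 159.8]
force: [0.8, -0.3, -0.7]
grip_width: 0.0278
grasp_force: 20.0
```

```bash
python3 - <<'E'
from h import *
o=env.get_obs(); print(o["time_s"],o["tool_pos"],o["grip_width"],o["grasp_force"])
plan([.5478,-.1762,.243],160)
E
```

```text
4.75 [0.43024858 0.07076047 0.25323204] 0.027829002306158507 19.999742014333606
dist 0.2737 shift [-0.9768 -0.9571  0.0521] turn [ 0.0067  0.0072 -0.0019]
```

Emit:
apply_moves(moves=[[-0.15, -0.15, 0, 0, 0, 0, 0.2], [-0.3, -0.3, 0, 0, 0, 0, 0.2], [-0.47, -0.46, 0, 0, 0, 0, 0.2], [-0.64, -0.63, 0, 0, 0, 0, 0.2], [-0.8, -0.79, 0, 0, 0, 0, 0.2], [-0.92, -0.9, 0, 0, 0, 0, 0.2], [-0.98, -0.96, 0, 0, 0, 0, 0.2], [-0.98, -0.96, 0, 0, 0, 0, 0.2], [-0.98, -0.96, 0, 0, 0, 0, 0.2], [-0.98, -0.96, 0, 0, 0, 0, 0.2]])

```text
time_s: 5.75
tool_pos: [0.5446, -0.1761, 0.247]
tool_rot: [179.8, 0.1, 159.9]
force: [-0.4, -0.4, -1.2]
grip_width: 0.0273
grasp_force: 20.0
```

```bash
python3 - <<'E'
from h import *
s=viewer.read_camera("side");t=viewer.read_camera("top")
w=np.zeros((500,800,3),np.uint8)
w[:,:400]=cv2.resize(s[130:230,220:300],(400,500),interpolation=3);w[:,400:]=cv2.resize(t[140:240,260:340],(400,500),interpolation=3)
cv2.imwrite("pics/c3.png",w[:,:,::-1])
o=env.get_obs(); print({k:o[k] for k in("time_s","tool_pos","tool_rot","force","grip_width","grasp_force")})
plan([.5478,-.1762,.243],160)
for c in("side","top"):
    print(c,proj(c,o["tool_pos"]+[0,0,.0115]),proj(c,o["tool_pos"]+[0,0,.0115-.094]))
E
```

```text
{'time_s': 5.85, 'tool_pos': array([ 0.54480104, -0.17621469,  0.24748505]), 'tool_rot': array([1.79763736e+02, 1.55402099e-01, 1.59968722e+02]), 'force': array([-0.12892903, -0.36834961, -1.81305027]), 'grip_width': 0.027348824048449183, 'grasp_force': 19.999520271085203}
dist 0.0054 shift [-0.014   0.0051  0.0225] turn [ 0.0027  0.0018 -0.0004]
side [256.3840833  121.11206523] [258.12976343 163.52591013]
top [299.18657397 178.95686315] [297.97613954 189.58525719]
```

View pics/c3.png

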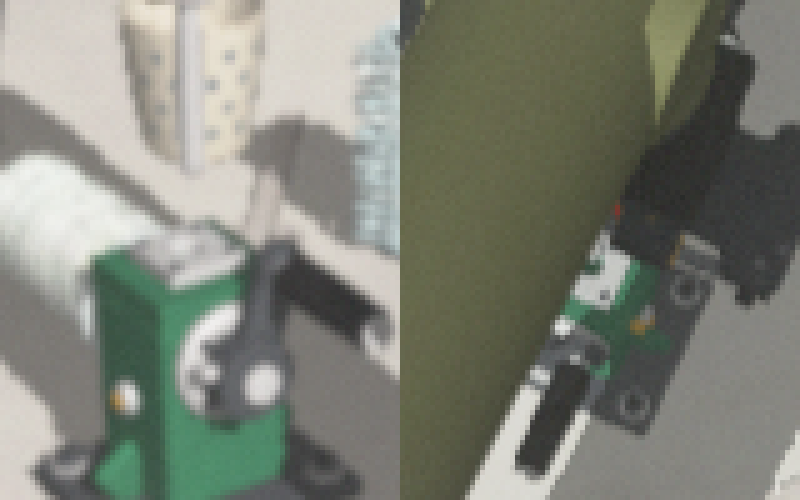

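```bash
python3 - <<'E'
from h import *
print(tri((257.2,179.2),(297.9,192.4)), atz("top",(297.9,192.4),.127), atz("side",(257.2,179.2),.127))
print(tri((258.0,164.0),(298,189.6)))
plan([.5478,-.1762,.217],160)
E
```

```text
(array([ 0.5486092 , -0.17660923,  0.1261942 ]), np.float64(0.001448977770251113)) [ 0.54774717 -0.1769756   0.127     ] [ 0.54840159 -0.17523088  0.127     ]
(array([ 0.54516725, -0.17626008,  0.16375166]), np.float64(0.00012418403260464818))
dist 0.0306 shift [-0.0136  0.0046  0.1525] turn [ 0.0027  0.0018 -0.0004]
```

Emit:
apply_moves(moves=[[-0.0145, 0.0045, 0.08, 0.003, 0.002, 0, 0.2], [-0.0145, 0.0045, 0.15, 0.003, 0.002, 0, 0.2], [-0.0145, 0.0045, 0.15, 0.003, 0.002, 0, 0.2], [-0.0145, 0.0045, 0.15, 0.003, 0.002, 0, 0.2]])

```text
time_s: 6.25
tool_pos: [0.5475, -0.1776, 0.2166]
tool_rot: [-179.9, -0.1, 159.9]
force: [-0.3, 0.3, -0.2]
grip_width: 0.0275
grasp_force: 20.0
```

```bash
python3 - <<'E'
from h import *
s=viewer.read_camera("side")
o=env.get_obs(); print({k:o[k] for k in("time_s","tool_pos","tool_rot","force","grip_width","grasp_force")})
plan([.548,-.1763,.203],160)
E
```

```text
{'time_s': 6.3, 'tool_pos': array([ 0.54790778, -0.17789378,  0.21733994]), 'tool_rot': array([-1.79899898e+02, -2.46555898e-02,  1.59840162e+02]), 'force': array([-0.46275841, -0.31473701, -0.87535816]), 'grip_width': 0.02736396124073089, 'grasp_force': 19.999433867633343}
dist 0.0144 shift [0.0023 0.0078 0.0717] turn [-0.0012 -0.0003 -0.0019]
```

Emit:
apply_moves(moves=[[0.002, 0.008, 0.01, 0, 0, 0, 0.2], [0.002, 0.008, 0.025, 0, 0, 0, 0.2], [0.002, 0.008, 0.04, 0, 0, 0, 0.2], [0.002, 0.008, 0.055, 0, 0, 0, 0.2], [0.002, 0.008, 0.06, 0, 0, 0, 0.2]])

```text
time_s: 6.8
tool_pos: [0.5485, -0.1759, 0.2054]
tool_rot: [-180.0, 0.0, 159.9]
force: [0.3, 0.3, -0.7]
grip_width: 0.0273
grasp_force: 20.0
```

```bash
python3 - <<'E'
from h import *
s=viewer.read_camera("side")
o=env.get_obs(); print({k:o[k] for k in("time_s","tool_pos","tool_rot","force","wrist_torque","grip_width","grasp_force")})
cv2.imwrite("pics/c4.png",cv2.resize(s[130:210,210:310],(800,600)[:2],interpolation=3)[:,:,::-1])
plan([.548,-.1763,.19],160)
E
```

```text
{'time_s': 6.85, 'tool_pos': array([ 0.54845976, -0.17584245,  0.20533274]), 'tool_rot': array([-1.79951521e+02,  1.17666825e-02,  1.59858054e+02]), 'force': array([ 1.25114828,  1.26394418, -1.76429385]), 'wrist_torque': array([ 0.21379955, -0.18482487,  0.00858802]), 'grip_width': 0.027633946381410892, 'grasp_force': 20.005027907900512}
dist 0.0153 shift [ 0.0014 -0.0029  0.0767] turn [-0.0006  0.0001 -0.0017]
```

Emit:
apply_moves(moves=[[-0.002, 0.004, 0.008, 0, 0, 0, 0.2], [-0.002, 0.004, 0.016, 0, 0, 0, 0.2], [-0.002, 0.004, 0.024, 0, 0, 0, 0.2]])

```text
time_s: 7.15
tool_pos: [0.5489, -0.1756, 0.2007]
tool_rot: [-179.9, 0.0, 159.8]
force: [-0.1, 0.2, -0.1]
grip_width: 0.027
grasp_force: 20.0
```

```bash
python3 - <<'E'
from h import *
o=env.get_obs(); print({k:o[k] for k in("time_s","tool_pos","tool_rot","force","wrist_torque")})
E
```

```text
{'time_s': 7.15, 'tool_pos': array([ 0.54892468, -0.17562574,  0.20066131]), 'tool_rot': array([-1.79918903e+02,  7.69300076e-03,  1.59845686e+02]), 'force': array([-0.11106285,  0.22597945, -0.14298439]), 'wrist_torque': array([ 0.13868069, -0.14517895, -0.04040602])}
```

Emit:
apply_moves(moves=[[0, 0, 0.01, 0, 0, 0, 0.2], [0, 0, 0.025, 0, 0, 0, 0.2], [0, 0, 0.04, 0, 0, 0, 0.2], [0, 0, 0.052, 0, 0, 0, 0.2], [0, 0, 0.052, 0, 0, 0, 0.2]])

```text
time_s: 7.65
tool_pos: [0.5487, -0.1755, 0.1899]
tool_rot: [-179.9, -0.0, 159.8]
force: [0.9, -0.0, -0.1]
grip_width: 0.0277
grasp_force: 20.0
```

```bash
python3 - <<'E'
from h import *
o=env.get_obs(); print({k:o[k] for k in("time_s","tool_pos","tool_rot","force","wrist_torque")})
E
```

```text
{'time_s': 7.65, 'tool_pos': array([ 0.54870703, -0.17552534,  0.18989489]), 'tool_rot': array([-1.79913595e+02, -2.92474065e-02,  1.59844087e+02]), 'force': array([ 0.86840611, -0.00166089, -0.14007561]), 'wrist_torque': array([ 0.10318961, -0.25187272, -0.0237929 ])}
```

Emit:
apply_moves(moves=[[0, 0, 0, 0, 0, 0, 0.6], [0, 0, 0, 0, 0, 0, 0.6], [0, 0, 0, 0, 0, 0, 0.6], [0, 0, -0.1, 0, 0, 0, 0.6], [0, 0, -0.25, 0, 0, 0, 0.6], [0, 0, -0.35, 0, 0, 0, 0.6], [0, 0, -0.35, 0, 0, 0, 0.6]])

```text
time_s: 8.35
tool_pos: [0.5505, -0.1764, 0.2636]
tool_rot: [-180.0, 0.3, 159.8]
force: [-0.1, -0.5, 0.2]
grip_width: 0.0524
grasp_force: 0.0
```

```bash
python3 - <<'E'
from h import *
s=viewer.read_camera("side");o=env.get_obs()
print({k:o[k] for k in("time_s","tool_pos","tool_rot","force","grip_width")})
cv2.imwrite("pics/c5.png",cv2.resize(s[110:230,200:320],(600,600),interpolation=3)[:,:,::-1])
im=s.astype(int);m=((im[...,0]>130)&(im[...,1]<80)&(im[...,2]<80)).astype(np.uint8)
n,l,st,ce=cv2.connectedComponentsWithStats(m);print([(ce[i].round(1).tolist(),int(st[i,4])) for i in range(1,n) if st[i,4]>20])
print("on shaft",proj("side",[.5487,-.1755,.199]),"home",proj("side",[.5487,-.1755,.143]))
th=np.radians(20.3);a=np.radians(70);ex=np.array([np.cos(a),np.sin(a)]);ey=np.array([-np.sin(a),np.cos(a)])
hd=np.array([.5487,-.1755])-.05*np.sin(th)*ex+.088*ey;print("handle",hd)
plan([*hd,.26],160)
E
```

```text
{'time_s': 8.4, 'tool_pos': array([ 0.54957973, -0.17598213,  0.26160341]), 'tool_rot': array([-1.79955449e+02,  1.54003432e-01,  1.59838758e+02]), 'force': array([-0.09764695, -0.14451272, -0.68684949]), 'grip_width': 0.051729351712729625}
[([255.8, 147.9], 113)]
on shaft [255.8385096  148.41254008] home [256.8809306  172.50360809]
handle [ 0.4600741  -0.16170287]
dist 0.0907 shift [ 0.4447 -0.0872  0.0069] turn [-0.0005  0.0018 -0.0019]
```

View pics/c5.png

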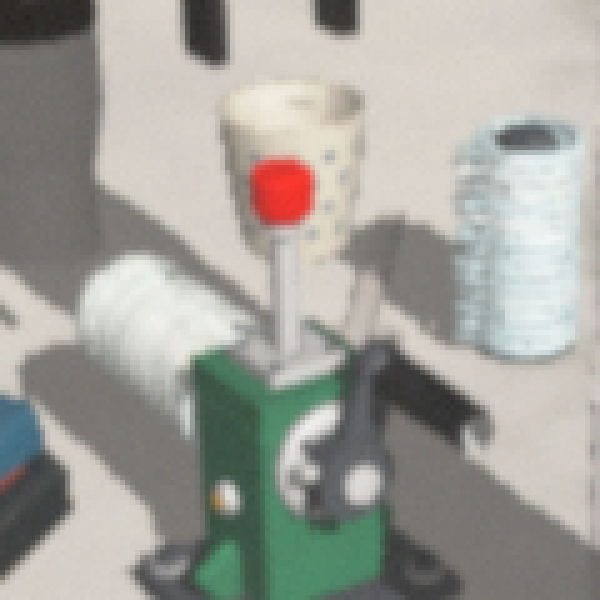

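Emit:
apply_moves(moves=[[0.2, -0.04, 0, 0, 0, 0, 0.5], [0.4, -0.087, 0, 0, 0, 0, 0.5], [0.445, -0.087, 0, 0, 0.002, -0.002, 0.5], [0.445, -0.087, 0, 0, 0.002, -0.002, 0.5], [0.445, -0.087, 0.2, 0, 0.002, -0.002, 0.5], [0.445, -0.087, 0.4, 0, 0.002, -0.002, 0.5], [0.445, -0.087, 0.48, 0, 0.002, -0.002, 0.5], [0.445, -0.087, 0.48, 0, 0.002, -0.002, 0.5]])

```text
time_s: 9.2
tool_pos: [0.4581, -0.161, 0.1614]
tool_rot: [-179.7, -0.5, 160.0]
force: [0.6, -0.6, -0.4]
grip_width: 0.0433
grasp_force: 0.0
```

```bash
python3 - <<'E'
from h import *
s=viewer.read_camera("side");t=viewer.read_camera("top");o=env.get_obs()
print({k:o[k] for k in("time_s","tool_pos","tool_rot","force","grip_width")})
w=np.zeros((500,800,3),np.uint8)
w[:,:400]=cv2.resize(s[130:230,240:320],(400,500),interpolation=3);w[:,400:]=cv2.resize(t[140:240,260:340],(400,500),interpolation=3)
cv2.imwrite("pics/c6.png",w[:,:,::-1])
plan([.4601,-.1617,.116],160)
E
```

```text
{'time_s': 9.3, 'tool_pos': array([ 0.46016167, -0.16163237,  0.16452265]), 'tool_rot': array([-1.79839462e+02, -1.60445993e-01,  1.60016402e+02]), 'force': array([ 0.0895522 , -0.80656886,  0.5383052 ]), 'grip_width': 0.04363121859745805}
dist 0.0485 shift [-0.0005  0.0003  0.2426] turn [-0.0019 -0.0019  0.0002]
```

View pics/c6.png

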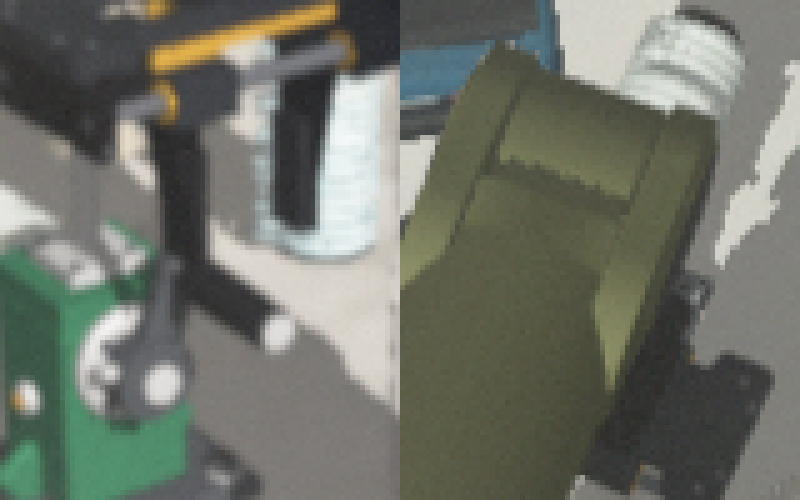

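Emit:
apply_moves(moves=[[0, 0, 0.08, 0, 0, 0, 0.5], [0, 0, 0.16, 0, 0, 0, 0.5], [0, 0, 0.24, 0, 0, 0, 0.5], [0, 0, 0.24, 0, 0, 0, 0.5]])

```text
time_s: 9.7
tool_pos: [0.4592, -0.1613, 0.1161]
tool_rot: [-179.9, -0.2, 160.0]
force: [0.9, 0.4, 0.2]
grip_width: 0.0438
grasp_force: 0.0
```

```bash
python3 - <<'E'
from h import *
o=env.get_obs()
print({k:o[k] for k in("time_s","tool_pos","tool_rot","force","grip_width")})
E
```

```text
{'time_s': 9.7, 'tool_pos': array([ 0.45921917, -0.16131674,  0.11608188]), 'tool_rot': array([-179.87315211,   -0.22046082,  160.02127411]), 'force': array([0.91179743, 0.36879599, 0.19882829]), 'grip_width': 0.04376040559089522}
```

Emit:
apply_moves(moves=[[0, 0, 0, 0, 0, 0, 0.18], [0, 0, 0, 0, 0, 0, 0.18], [0, 0, 0, 0, 0, 0, 0.18], [0, 0, 0, 0, 0, 0, 0.18], [0, 0, 0, 0, 0, 0, 0.18]], grip_force=10)

```text
time_s: 10.2
tool_pos: [0.46, -0.1609, 0.1171]
tool_rot: [-180.0, -0.1, 160.0]
force: [0.9, 2.3, 2.9]
grip_width: 0.0193
grasp_force: 10.0
```

```bash
cat > arc.py <<'E'
from h import *
a=np.radians(70);ex=np.array([np.cos(a),np.sin(a),0]);ey=np.array([-np.sin(a),np.cos(a),0])
C=np.array([.5487,-.1755,.085])
def state():
    o=env.get_obs(); s=(o["tool_pos"]-C)@ex; f=o["force"]
    print("t",o["time_s"],"x",round(s,4),"z",o["tool_pos"][2].round(4),"lean past upright deg",np.degrees(np.arcsin(s/.05)).round(1),"Fx,Fy,Fz",(f@ex).round(2),(f@ey).round(2),f[2].round(2),"w",o["grip_width"],o["grasp_force"])
    return o,s
E
python3 - <<'E'
from arc import *
o,s=state(); th0=np.arcsin(s/.05); dz=.05*np.cos(th0)
for d in range(3,60,3):
    th=th0+np.radians(d); print(d, ((.05*np.sin(th)-s)/.2).round(3), (-(.05*np.cos(th)-dz)/.2).round(3))
print(tool(ex)*.2)
E
```

```text
t 10.2 x -0.0166 z 0.1171 lean past upright deg -19.4 Fx,Fy,Fz 2.46 -0.09 2.95 w 0.019344243707766492 10.00341922044754
3 0.012 -0.004
6 0.025 -0.007
9 0.038 -0.01
12 0.051 -0.012
15 0.064 -0.013
18 0.077 -0.014
21 0.09 -0.014
24 0.103 -0.013
27 0.116 -0.012
30 0.129 -0.01
33 0.142 -0.007
36 0.154 -0.004
39 0.167 0.0
42 0.179 0.005
45 0.191 0.01
48 0.203 0.016
51 0.214 0.023
54 0.225 0.03
57 0.236 0.038
[-5.35716226e-04  9.99999845e-01 -1.52411151e-04]
```

Emit:
apply_moves(moves=[[0, 0.012, -0.004, 0, 0, 0, 0.18], [0, 0.025, -0.007, 0, 0, 0, 0.18], [0, 0.038, -0.01, 0, 0, 0, 0.18], [0, 0.051, -0.012, 0, 0, 0, 0.18], [0, 0.064, -0.013, 0, 0, 0, 0.18], [0, 0.07, -0.013, 0, 0, 0, 0.18], [0, 0.075, -0.014, 0, 0, 0, 0.18]])

```text
time_s: 10.9
tool_pos: [0.4649, -0.1474, 0.1201]
tool_rot: [-179.9, -0.1, 160.0]
force: [1.1, -3.4, 6.1]
grip_width: 0.0197
grasp_force: 10.0
```

```bash
cat > chk.py <<'E'
from arc import *
def red(show=None):
    s=viewer.read_camera("side"); im=s.astype(int);m=((im[...,0]>120)&(im[...,1]<80)&(im[...,2]<80)).astype(np.uint8)
    n,l,st,ce=cv2.connectedComponentsWithStats(m);print("red",[(ce[i].round(1).tolist(),st[i].tolist()) for i in range(1,n) if st[i,4]>8])
    if show: cv2.imwrite(show,cv2.resize(s[110:230,200:320],(600,600),interpolation=3)[:,:,::-1])
if __name__=="__main__": red(); state()
E
python3 chk.py
```

```text
red [([180.2, 42.9], [176, 40, 9, 7, 22]), ([257.0, 144.3], [253, 143, 11, 5, 33])]
t 10.95 x -0.0021 z 0.1201 lean past upright deg -2.4 Fx,Fy,Fz -3.6 -0.42 6.17 w 0.019709134778102915 10.007588267326355
```

Emit:
apply_moves(moves=[[0, 0.004, -0.003, 0, 0, 0, 0.18], [0, 0.008, -0.005, 0, 0, 0, 0.18], [0, 0.013, -0.005, 0, 0, 0, 0.18]])

```text
time_s: 11.25
tool_pos: [0.4659, -0.1449, 0.1203]
tool_rot: [-179.9, -0.1, 160.0]
force: [1.9, -5.1, 1.3]
grip_width: 0.0197
grasp_force: 10.0
```

```bash
python3 chk.py
```

```text
red [([180.1, 43.0], [176, 40, 9, 7, 23]), ([257.2, 144.3], [253, 143, 11, 4, 33])]
t 11.3 x 0.0006 z 0.1204 lean past upright deg 0.7 Fx,Fy,Fz -2.02 -3.62 1.3 w 0.01986792106293732 10.006777346134186
```

Emit:
apply_moves(moves=[[0, 0.004, 0, 0, 0, 0, 0.18], [0, 0.009, 0, 0, 0, 0, 0.18], [0, 0.013, 0, 0, 0, 0, 0.18], [0, 0.0175, 0, 0, 0, 0, 0.18]])

```text
time_s: 11.7
tool_pos: [0.4671, -0.1417, 0.1203]
tool_rot: [-179.9, -0.1, 160.0]
force: [2.8, -4.5, 0.0]
grip_width: 0.0189
grasp_force: 10.0
```

```bash
python3 chk.py
```

```text
red [([180.0, 43.0], [176, 40, 9, 7, 21]), ([257.0, 144.3], [253, 143, 10, 4, 32])]
t 11.75 x 0.0041 z 0.1203 lean past upright deg 4.7 Fx,Fy,Fz -3.84 -5.09 -0.2 w 0.019488418546900834 10.006739348173141
```

Emit:
apply_moves(moves=[[-0.002, 0.004, 0, 0, 0, 0, 0.18], [-0.004, 0.009, 0.001, 0, 0, 0, 0.18], [-0.004, 0.013, 0.001, 0, 0, 0, 0.18], [-0.004, 0.0175, 0.002, 0, 0, 0, 0.18]])

```text
time_s: 12.15
tool_pos: [0.4684, -0.1382, 0.1199]
tool_rot: [-179.9, -0.2, 160.0]
force: [0.5, -3.1, 5.1]
grip_width: 0.0195
grasp_force: 10.0
```

```bash
python3 chk.py
```

```text
red [([180.3, 43.0], [176, 39, 9, 8, 24]), ([256.6, 144.4], [253, 143, 9, 4, 30])]
t 12.2 x 0.0077 z 0.1199 lean past upright deg 8.9 Fx,Fy,Fz -1.82 -2.27 5.04 w 0.01989569142454215 10.007047355175018
```

Emit:
apply_moves(moves=[[-0.002, 0.004, -0.001, 0, 0, 0, 0.18], [-0.002, 0.009, -0.001, 0, 0, 0, 0.18], [-0.002, 0.013, 0, 0, 0, 0, 0.18], [-0.002, 0.017, 0, 0, 0, 0, 0.18]])

```text
time_s: 12.6
tool_pos: [0.4695, -0.1352, 0.1195]
tool_rot: [-179.9, -0.2, 160.0]
force: [-0.3, -2.0, 2.5]
grip_width: 0.0195
grasp_force: 10.0
```

```bash
python3 chk.py
```

```text
red [([180.2, 42.9], [176, 40, 9, 7, 22]), ([255.9, 144.6], [253, 143, 7, 5, 27])]
t 12.65 x 0.0109 z 0.1195 lean past upright deg 12.6 Fx,Fy,Fz -3.04 -0.34 2.42 w 0.019680583357874606 10.006711632013321
```

Emit:
apply_moves(moves=[[0, 0.004, 0.001, 0, 0, 0, 0.18], [0, 0.009, 0.002, 0, 0, 0, 0.18], [0, 0.013, 0.003, 0, 0, 0, 0.18], [0, 0.017, 0.003, 0, 0, 0, 0.18]])

```text
time_s: 13.05
tool_pos: [0.4707, -0.1322, 0.1188]
tool_rot: [-179.9, -0.2, 160.0]
force: [-0.8, -3.2, 0.9]
grip_width: 0.0196
grasp_force: 10.0
```

```bash
python3 chk.py
```

```text
red [([180.2, 42.9], [176, 40, 9, 7, 22]), ([255.3, 145.0], [253, 143, 6, 5, 23])]
t 13.1 x 0.0141 z 0.1188 lean past upright deg 16.4 Fx,Fy,Fz -2.8 0.1 1.02 w 0.019402601037389073 10.006349086761475
```

Emit:
apply_moves(moves=[[0, 0.004, 0.001, 0, 0, 0, 0.18], [0, 0.008, 0.002, 0, 0, 0, 0.18], [0, 0.012, 0.004, 0, 0, 0, 0.18], [0, 0.0165, 0.005, 0, 0, 0, 0.18]])

```text
time_s: 13.5
tool_pos: [0.4719, -0.1291, 0.1179]
tool_rot: [-179.9, -0.2, 160.0]
force: [-1.5, -3.4, -0.9]
grip_width: 0.0194
grasp_force: 10.0
```

```bash
python3 chk.py
```

```text
red [([180.3, 43.0], [176, 40, 9, 7, 20]), ([252.0, 146.5], [248, 145, 10, 5, 32])]
t 13.55 x 0.0175 z 0.1179 lean past upright deg 20.5 Fx,Fy,Fz -2.98 0.08 -1.03 w 0.01952257368149654 10.006512254476547
```

Emit:
apply_moves(moves=[[0, 0.004, 0.002, 0, 0, 0, 0.18], [0, 0.008, 0.004, 0, 0, 0, 0.18], [0, 0.012, 0.006, 0, 0, 0, 0.18], [0, 0.016, 0.007, 0, 0, 0, 0.18]])

```text
time_s: 13.95
tool_pos: [0.4731, -0.1259, 0.1166]
tool_rot: [-179.9, -0.2, 160.0]
force: [-1.3, -2.0, -0.1]
grip_width: 0.0192
grasp_force: 10.0
```

```bash
python3 chk.py
```

```text
red [([180.1, 43.0], [176, 40, 9, 7, 23])]
t 14.0 x 0.0208 z 0.1165 lean past upright deg 24.6 Fx,Fy,Fz -1.92 1.47 -0.67 w 0.01971653077893617 10.007138550281525
```

Emit:
apply_moves(moves=[[0, 0.003, 0.001, 0, 0, 0, 0.18], [0, 0.006, 0.003, 0, 0, 0, 0.18], [0, 0.0095, 0.005, 0, 0, 0, 0.18]])

```text
time_s: 14.3
tool_pos: [0.4737, -0.1242, 0.1157]
tool_rot: [-179.9, -0.2, 160.0]
force: [-2.6, -1.4, 3.0]
grip_width: 0.0198
grasp_force: 10.0
```

```bash
python3 chk.py
```

```text
red [([180.1, 43.0], [176, 40, 9, 7, 23])]
t 14.35 x 0.0227 z 0.1157 lean past upright deg 27.0 Fx,Fy,Fz -1.48 1.86 0.8 w 0.0194883042336491 10.00684306025505
```

Emit:
apply_moves(moves=[[0.001, 0.003, 0.001, 0, 0, 0, 0.18], [0.002, 0.006, 0.003, 0, 0, 0, 0.18], [0.002, 0.0095, 0.005, 0, 0, 0, 0.18]])

```text
time_s: 14.65
tool_pos: [0.4744, -0.1225, 0.1148]
tool_rot: [-179.9, -0.1, 160.0]
force: [-1.7, -1.9, 2.3]
grip_width: 0.0194
grasp_force: 10.0
```

```bash
python3 chk.py
```

```text
red [([180.3, 42.9], [176, 40, 9, 7, 23])]
t 14.7 x 0.0246 z 0.1148 lean past upright deg 29.4 Fx,Fy,Fz -2.8 0.52 1.63 w 0.019719832097682157 10.006657540798187
```

Emit:
apply_moves(moves=[[0, 0.003, 0.001, 0, 0, 0, 0.18], [0, 0.006, 0.003, 0, 0, 0, 0.18], [0, 0.009, 0.005, 0, 0, 0, 0.18]])

```text
time_s: 15.0
tool_pos: [0.475, -0.1207, 0.1138]
tool_rot: [-179.9, -0.1, 160.0]
force: [-1.3, -2.6, 2.4]
grip_width: 0.0198
grasp_force: 10.0
```

```bash
python3 - <<'E'
from chk import *
red("pics/c7.png"); state()
E
```

```text
red [([180.1, 43.0], [176, 40, 9, 7, 23])]
t 15.05 x 0.0264 z 0.1138 lean past upright deg 31.8 Fx,Fy,Fz -2.88 -0.29 0.99 w 0.019876828430740744 10.006534606218338
```

View pics/c7.png

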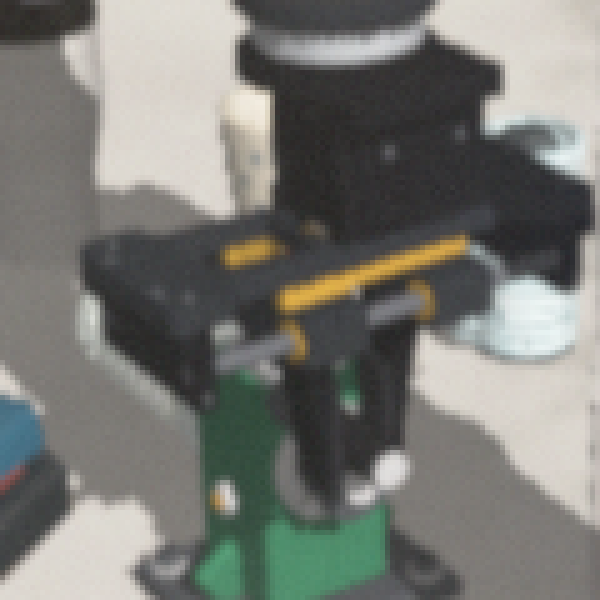

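Emit:
apply_moves(moves=[[0, 0.003, 0.002, 0, 0, 0, 0.18], [0, 0.006, 0.004, 0, 0, 0, 0.18], [0, 0.009, 0.006, 0, 0, 0, 0.18]])

```text
time_s: 15.35
tool_pos: [0.4756, -0.1192, 0.1128]
tool_rot: [-179.9, -0.1, 160.0]
force: [-2.2, -2.3, 4.5]
grip_width: 0.02
grasp_force: 10.0
```

```bash
python3 chk.py
```

```text
red [([180.2, 43.0], [176, 40, 9, 7, 24])]
t 15.4 x 0.028 z 0.1127 lean past upright deg 34.0 Fx,Fy,Fz -2.34 1.14 4.32 w 0.019368927226631423 10.006811320781708
```

Emit:
apply_moves(moves=[[0, 0.003, 0.002, 0, 0, 0, 0.18], [0, 0.006, 0.003, 0, 0, 0, 0.18], [0, 0.008, 0.005, 0, 0, 0, 0.18]])

```text
time_s: 15.7
tool_pos: [0.4759, -0.1184, 0.1121]
tool_rot: [-179.9, -0.2, 160.0]
force: [-4.2, -3.8, 8.4]
grip_width: 0.0197
grasp_force: 10.0
```

```bash
python3 chk.py
```

```text
red [([180.1, 43.0], [176, 40, 9, 7, 23])]
t 15.75 x 0.0288 z 0.1121 lean past upright deg 35.1 Fx,Fy,Fz -4.87 2.87 8.67 w 0.01946176339088478 10.008041113615036
```

Emit:
apply_moves(moves=[[0, -0.003, -0.003, 0, 0, 0, 0.18], [0, -0.008, -0.006, 0, 0, 0, 0.18], [0, -0.008, -0.006, 0, 0, 0, 0.18]])

```text
time_s: 16.05
tool_pos: [0.4757, -0.1188, 0.1126]
tool_rot: [-179.9, -0.1, 160.0]
force: [0.0, -1.8, 0.1]
grip_width: 0.0195
grasp_force: 10.0
```

```bash
python3 chk.py
```

```text
red [([180.2, 42.9], [176, 40, 9, 7, 22])]
t 16.1 x 0.0283 z 0.1126 lean past upright deg 34.4 Fx,Fy,Fz -1.34 -1.54 0.4 w 0.019334405762493102 10.00483363866806
```

Emit:
apply_moves(moves=[[0, 0, 0, 0, 0, 0, 0.45], [0, 0, 0, 0, 0, 0, 0.45], [0, 0, 0, 0, 0, 0, 0.45], [0, 0, -0.2, 0, 0, 0, 0.45], [0, 0, -0.4, 0, 0, 0, 0.45], [0, 0, -0.6, 0, 0, 0, 0.45], [0, 0, -0.8, 0, 0, 0, 0.45], [0, 0, -0.8, 0, 0, 0, 0.45], [0, 0, -0.8, 0, 0, 0, 0.45]])

```text
time_s: 17.0
tool_pos: [0.4763, -0.1188, 0.2733]
tool_rot: [-180.0, -0.1, 160.0]
force: [0.4, 0.1, -0.8]
grip_width: 0.0394
grasp_force: 0.0
```

```bash
python3 - <<'E'
from chk import *
red("pics/c8.png"); state(); plan([.5487,-.1755,.25],160)
for z in (.199,.159,.156,.143): print(z,proj("side",[.5487,-.1755,z]))
E
```

```text
red [([180.3, 42.9], [176, 39, 9, 8, 25]), ([255.7, 166.9], [250, 162, 13, 11, 123])]
t 17.05 x 0.0284 z 0.2721 lean past upright deg 34.5 Fx,Fy,Fz 0.53 0.5 -0.68 w 0.03928391770903887 0.0
dist 0.0952 shift [-0.4412 -0.1419  0.1092] turn [-0.0008 -0.0025  0.0004]
0.199 [255.8385096  148.41254008]
0.159 [256.58963687 165.77160924]
0.156 [256.64464363 167.04285343]
0.143 [256.8809306  172.50360809]
```

Emit:
apply_moves(moves=[[-0.22, -0.07, 0, 0, 0, 0, 0], [-0.44, -0.142, 0, 0, 0, 0, 0], [-0.441, -0.142, 0.1, 0, -0.002, 0, 0], [-0.441, -0.142, 0.25, 0, -0.002, 0, 0], [-0.441, -0.142, 0.4, 0, -0.002, 0, 0], [-0.441, -0.142, 0.45, 0, -0.002, 0, 0], [-0.441, -0.142, 0.45, 0, -0.002, 0, 0], [-0.441, -0.142, 0.45, 0, -0.002, 0, 0]], grip_force=20)

```text
time_s: 17.85
tool_pos: [0.549, -0.176, 0.1831]
tool_rot: [-179.9, 0.0, 160.0]
force: [-0.4, 0.1, 0.7]
grip_width: 0.0002
grasp_force: 0.0
```

```bash
python3 - <<'E'
from chk import *
red(); state(); print(env.get_obs()["tool_pos"]); plan([.5487,-.1755,.155],160)
E
```

```text
red [([180.1, 43.0], [176, 40, 9, 7, 23]), ([255.8, 166.9], [251, 162, 11, 11, 108])]
t 17.9 x -0.0003 z 0.1838 lean past upright deg -0.4 Fx,Fy,Fz -0.12 -0.26 0.3 w 0.0006251047026910666 0.0
[ 0.54950411 -0.17613157  0.18378769]
dist 0.0288 shift [0.0051 0.0017 0.1439] turn [-0.0007  0.0013  0.0002]
```

Push down in stages: first to about 0.163.

Emit:
apply_moves(moves=[[0.004, 0.002, 0.04, 0, 0, 0, 0], [0.004, 0.002, 0.07, 0, 0, 0, 0], [0.004, 0.002, 0.085, 0, 0, 0, 0], [0.004, 0.002, 0.095, 0, 0, 0, 0], [0.004, 0.002, 0.105, 0, 0, 0, 0]])

```text
time_s: 18.4
tool_pos: [0.5486, -0.1754, 0.1632]
tool_rot: [-180.0, 0.1, 160.0]
force: [-4.9, 0.6, 13.9]
grip_width: 0.0006
grasp_force: 6.7
```

```bash
python3 chk.py
```

```text
red [([180.1, 43.0], [176, 40, 9, 7, 23]), ([255.8, 169.5], [251, 164, 11, 11, 100])]
t 18.45 x 0.0 z 0.1628 lean past upright deg 0.0 Fx,Fy,Fz 0.1 3.36 6.54 w 0.00024521452881366246 3.278374926012475
```

Emit:
apply_moves(moves=[[0, 0, 0.01, 0, 0, 0, 0], [0, 0, 0.02, 0, 0, 0, 0], [0, 0, 0.03, 0, 0, 0, 0], [0, 0, 0.036, 0, 0, 0, 0]])

```text
time_s: 18.85
tool_pos: [0.5491, -0.1757, 0.1563]
tool_rot: [-180.0, 0.1, 160.0]
force: [-1.4, 0.7, 11.4]
grip_width: 0.0006
grasp_force: 5.5
```

```bash
python3 chk.py
```

```text
red [([180.1, 43.0], [176, 40, 9, 7, 23]), ([255.8, 172.7], [251, 167, 11, 11, 102])]
t 18.9 x -0.0001 z 0.1558 lean past upright deg -0.1 Fx,Fy,Fz 0.33 1.02 5.32 w 0.00045323829077884974 2.441477125496476
```

Emit:
apply_moves(moves=[[0, 0, 0.004, 0, 0, 0, 0], [0, 0, 0.008, 0, 0, 0, 0], [0, 0, 0.012, 0, 0, 0, 0]])

```text
time_s: 19.2
tool_pos: [0.5491, -0.1757, 0.1553]
tool_rot: [180.0, 0.1, 160.0]
force: [-6.1, 2.1, 23.3]
grip_width: 0.0002
grasp_force: 11.7
```

```bash
python3 chk.py
```

```text
red [([180.2, 43.0], [176, 40, 9, 7, 24]), ([255.9, 172.8], [251, 167, 12, 11, 100])]
t 19.25 x -0.0001 z 0.1554 lean past upright deg -0.1 Fx,Fy,Fz 1.21 5.94 19.78 w 0.000544810861432981 9.737867354415357
```

Emit:
apply_moves(moves=[[0, 0, -0.03, 0, 0, 0, 0], [0, 0, -0.2, 0, 0, 0, 0], [0, 0, -0.4, 0, 0, 0, 0], [0, 0, -0.6, 0, 0, 0, 0], [0, 0, -0.6, 0, 0, 0, 0], [0, 0, -0.6, 0, 0, 0, 0]])

```text
time_s: 19.85
tool_pos: [0.5485, -0.1752, 0.2723]
tool_rot: [-180.0, 0.1, 160.0]
force: [-0.9, 0.0, -0.9]
grip_width: 0.0002
grasp_force: 0.0
```

```bash
python3 - <<'E'
from chk import *
red("pics/c9.png"); state()
E
```

```text
red [([180.2, 42.9], [176, 39, 10, 8, 25]), ([255.9, 172.1], [251, 167, 11, 11, 111])]
t 19.9 x 0.0003 z 0.2711 lean past upright deg 0.4 Fx,Fy,Fz -0.98 0.25 -0.81 w 0.00016683784288208328 0.0
```

View pics/c9.png

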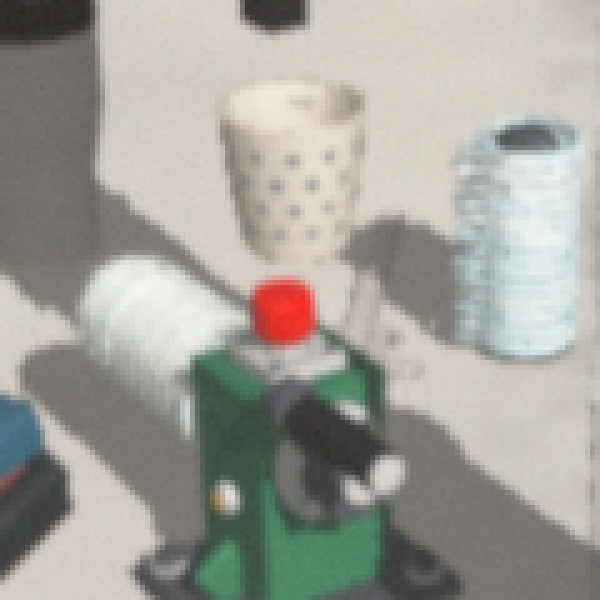

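The picture shows the knob at crop (283,312), right down on the bush; the crank is turned past upright and the gripper is clear.

```bash
python3 -c "
from cell import env
print(env.sign_off())"
```

```text
the job is handed in; nothing more can be done
None
```

The job is handed in: the lock pin dropped into the cross-hole, the crank checked about 35° past upright, and the pin is pushed home with its collar on the bush and the arm clear; I didn't touch the bystanders, though I took no final picture of the grease tin or loose ring.

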